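# Cap a canister with a slanted spout, starting its three-start thread by feel

### The arm

A 6-joint arm with a two-finger parallel gripper is mounted at the origin on a cart in front of the work surface, level with it; the furniture and walls round the work are solid. World frame = base frame: x ahead of the robot, y to its left, z up, the work surface at z = 0. Lengths are in m, angles in rad, forces in N, time in s.
With the tool pointing down it reaches from about 0.3 to 0.85 m from the base axis. Payload 4.2 kg.
Tool frame: the origin (TCP) lies midway between the tips of the shut fingers; the grasp point (between the pads) lies 19 mm behind it (bot.grasp_offset is the z of the grasp point in the tool frame, in m); z points along the fingers, y is the line along which they close (so a half turn about z gives the same grasp; the last joint's range is limited). The gripper opens to 91 mm and grips with 3 to 60 N. Pads are 32 mm wide; open, the fingers measure 118 mm over their backs; the gripper's body (76 mm by 178 mm) begins 60 mm behind the grasp point.
Start: joints at [-1.225, 0.32, 1.565, -0, 1.257, -0.02], TCP at [0.206, -0.537, 0.214] pointing down, gripper open.
Joint ranges: [-3.11, 3.11], [-0.84, 2.01], [0.21, 2.61], [-1.34, 4.49], [0.05, 2.63], [-2.56, 2.56]. Speed limits (rad/s): [2.57, 2.57, 3.14, 3.14, 3.14, 3.14].

### API

Orientations are given as a unit quaternion [w, x, y, z].
In Python, from rig import bot gives the robot as it stands. The module is installed in compiled form; this text tells all that it offers.
- The arm moves only by the shell command python3 -m jog 'ROWS' [FORCE]. ROWS is JSON, a list of rows, each an object of numbers: "dx", "dy", "dz": the shift along the world's x, y, z each as a share of 150 mm, from -1 to 1; "wx", "wy", "wz": the turn, a rotation vector about the world's x, y, z each as a share of 45 degrees, from -1 to 1; "fingers": the closure, from 0 (fully open) to 1 (shut). In form: [{"dx": .., "dy": .., "dz": .., "wx": .., "wy": .., "wz": .., "fingers": ..}, ...]. A call has 1 to 8 rows; each row is the pose to reach, as a shift and turn from the pose commanded when the call began; what a row does not reach only later rows make up. A row lasts 1/8 s, in which the tool goes at most 62.5 mm and 10.7 degrees, less where a joint would pass 70% of its speed; a pose out of reach is approached as far as the arm can. A call with a number of a shift or a turn outside -1 to 1 is refused whole. A call with a gripper value outside its range is refused whole. The fingers move at their own pace and stop on an object; FORCE is the grip in N (left out, the last holds). Time passes only in rows, so rows that repeat a pose let the fingers close. It gives the time, the measured TCP pose, the force, the opening and the grip force at its end, in the units of the state.
- bot.get_obs(): the state, without advancing time (a new reading comes with each control period).
- bot.get_image(name): name is "side" or "top" or "wrist"; returns the picture (384x512x3 uint8, red, green, blue); there is no depth.
- bot.get_calibration(name): a dict with "camera_matrix" (3x3 intrinsics, pixels), "view" (4x4, takes a point from world to camera coordinates); the wrist camera has in their place "tool_from_camera" (4x4, takes a point from camera to tool coordinates, whose origin is the TCP and whose axes are the flange's). Camera axes: x right, y down, z forward; pixel columns grow to the right and rows downward; lengths in m; the calibration is good to about 2 mm. A picture is of the moment at which its call begins: read the wrist's pose just before it. get_calibration takes no time and is no camera call.
- bot.job_done(): hands the job in; it is judged then, once.
The state is a dict: "t": time; "joints": joint angles; "qvel": joint speeds; "joint_efforts": joint torques, N m; "eef_pos": TCP position; "orientation": TCP orientation; "wrist_force": force on the tool from outside, world axes, zero at the start; "ft_torque": the same for the moment, N m; "gripper_width": finger opening in m; "grip_force": force on a finger pad.
Only numpy, scipy, OpenCV 4.12 (cv2) and the standard library are available. Lean on these libraries where they do the work, as an engineer would, in place of code of your own. Each camera call takes 0.05 s, during which the arm holds its last target. There are 200 camera calls.

### The job

The blue canister stands open: pick up its orange cap and close the slanted spout with it. Set the cap square on the spout, turn it back (anticlockwise) until you feel the thread drop in, then screw it forward (clockwise) until its rim sits on the white collar all round, and let go. Leave the tin, the mug and the roll of masking tape where they are.

Things in the scene. Friction and masses are not known exactly. Their poses are not given: they have to be found in the camera images.
- canister: Blue canister, fixed and heavy: 190 mm long (its x), 110 mm wide, 180 mm tall, a carrying handle along its top reaching up to 222 mm, from 5 mm in front to 90 mm behind the middle. Origin: centre of its underside; -x is the end with the spout and looks roughly at the robot.
- spout: The canister's spout, leaning 35 deg from vertical towards the canister's -x. Origin: centre of the sealing face of the white collar (67 mm across), on which the cap's rim rests when closed; z points out along the spout's axis. The neck stands 30 mm out, 42 mm across, tapering to 37 mm over its last 6 mm. Its frame says nothing about how the thread is turned.
- thread_top (a point): On the spout's axis, 14.4 mm out from the sealing face: where its white right-handed three-start thread begins (52 mm across, lead 21.3 mm a turn; clockwise seen from outside = forward = down). The beginnings lie 120 deg apart, turned about the axis differently each time, not given. Behind each is a mouth 26 deg wide for a lug of the cap, closed at its back by an upright stop nib.
- thread_mouth (a point): On the axis, 8.1 mm out: where the cap's lugs lie in the mouths. A lug on top of a thread meets a nib if turned forward and cannot enter; turned back it rises along the thread (at most 95 deg), then drops about 6 mm into a mouth, where the nib stops it turning back further. From there it screws forward: about 70 deg until the rim meets the collar, 20 deg more until tight.
- cap_mid (a point): Orange ribbed screw cap, 65 mm across, 40 mm tall, about 60 g, standing mouth down on the table. This point is its centre, half-way up; z towards its closed top. Closed, it lies 20 mm from the collar along the spout's axis. A pen tray 45 mm high stands behind it (its front wall at x = 0.523 m, 25 mm or more clear of the cap); tall blue bins stand on the robot's right beyond y = -0.38 m.
- cap_lugs (a point): Centre of the cap 3.9 mm above its rim, level with the undersides of its three inner lugs (120 deg apart, in to 46 mm across; bore 55 mm, 35 mm deep). Rim off the collar: 5.5 to 10.5 mm with the lugs on the threads, 4.2 mm in the mouths, 0 closed; about 9 mm if they land on the nibs, off which they drop onto the threads when turned back, the true drop coming later.
- tin: Food tin, 57 mm across, 72 mm tall, loose; origin: centre of its underside.
- mug: White mug, 83 mm across, 86 mm tall, handle on one side, loose; origin: centre of its underside.
- masking_tape: Roll of masking tape lying flat, 100 mm across, 24 mm high, loose; origin: centre of its underside.

How it is judged:
At the end, for the whole second after the job is handed in: The cap is screwed down on the spout: its rim within 1.7 mm of the collar's sealing face, its axis within 4 deg of the spout's; let go (z of cap_mid in the frame of spout between 0.0175 and 0.0217 m and angle between the z axis of cap_mid and the z axis of spout, either way round below 0.07 rad and distance between cap_mid and spout below 0.0225 m); the robot touches nothing.
It fails at once if the tin is moved more than 30 mm or tipped (distance of tin from where it was at the start of the episode above 0.03 m or angle between tin's own z axis and vertical above 0.5 rad).
It fails at once if the mug is moved more than 30 mm or tipped (distance of mug from where it was at the start of the episode above 0.03 m or angle between mug's own z axis and vertical above 0.5 rad).
It fails at once if the roll of tape is moved more than 30 mm (distance of masking_tape from where it was at the start of the episode above 0.03 m).
It also fails if it takes over 72 s, if anything falls off the work surface, if the arm or the gripper's body presses on something with over 40 N, if the wrist force passes 120 N, or if a joint passes its speed limit or range.

## Working session

There is one attempt and no reset: what is moved stays moved. The work goes in short steps, Python scripts to look and compute and a shell command to move; the robot and the scene stay as the last step left them, time stands still between calls to the robot, and variables do not carry over. Pictures are saved under pics/ and viewed, at most 10 in all, crops included, and the job is handed in when it is done.

```bash
mkdir -p pics; python3 - <<'E'
from rig import bot
import cv2,numpy as np
o=bot.get_obs();print(o)
a=[bot.get_image(n) for n in("side","top")]
for n,i in zip(("side","top"),a):
    cv2.imwrite(f"pics/{n}0.png",i[:,:,::-1]); c=bot.get_calibration(n);print(n,np.round(c["camera_matrix"],1).tolist(),np.round(c["view"],3).tolist())
print(bot.get_calibration("wrist"))
E
```

```text
{'t': 0.0, 'joints': array([-1.22496133e+00,  3.20292892e-01,  1.56564535e+00,  7.93949735e-07,
        1.25741032e+00, -2.00404874e-02]), 'qvel': array([-0.00038373,  0.00054611,  0.00076043, -0.00112285, -0.00085867,
       -0.00073496]), 'joint_efforts': array([-2.48767858e-03, -4.12463057e+01, -2.31977248e+01,  7.25401123e-02,
        4.58456366e-02, -1.48232430e-04]), 'eef_pos': array([ 0.20552696, -0.53648224,  0.21313279]), 'orientation': array([-8.66390992e-04,  9.83313148e-01,  1.81918887e-01, -1.42011856e-04]), 'wrist_force': array([-0.88052137,  0.13477846,  0.13063537]), 'ft_torque': array([ 0.00087862,  0.02635943, -0.01859012]), 'grip_force': 0.0, 'gripper_width': 0.09136067219766796}
side [[460.7, 0.0, 260.5], [0.0, 460.7, 194.6], [0.0, 0.0, 1.0]] [[-0.81, -0.586, 0.015, 0.424], [-0.402, 0.536, -0.742, 0.279], [0.427, -0.607, -0.67, 0.848], [0.0, 0.0, 0.0, 1.0]]
top [[434.6, 0.0, 249.0], [0.0, 434.6, 192.8], [0.0, 0.0, 1.0]] [[-0.016, -1.0, 0.003, 0.023], [-0.996, 0.015, -0.091, 0.52], [0.091, -0.004, -0.996, 0.922], [0.0, 0.0, 0.0, 1.0]]
{'camera_matrix': array([[314.72707164,   0.        , 259.67509262],
       [  0.        , 314.72707164, 188.36522216],
       [  0.        ,   0.        ,   1.        ]]), 'tool_from_camera': array([[-3.24761625e-04, -9.65468502e-01, -2.60519609e-01,
         7.29830233e-02],
       [ 9.99999214e-01,  1.90456503e-06, -1.25364908e-03,
        -6.79370803e-04],
       [ 1.21085488e-03, -2.60519811e-01,  9.65467743e-01,
        -1.71177677e-01],
       [ 0.00000000e+00,  0.00000000e+00,  0.00000000e+00,
         1.00000000e+00]])}
```

View pics/side0.png

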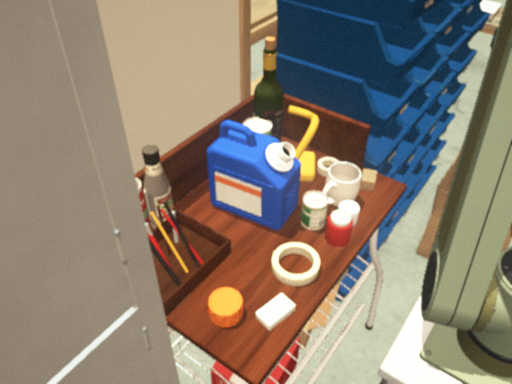

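View pics/top0.png

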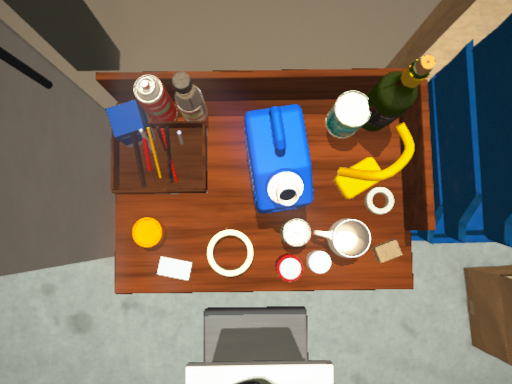

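Side view: cap at about (226,307), spout at (283,155). Top view: cap (147,232), spout mouth (287,189), tin (296,233), mug (350,238), tape (230,253), canister yawed slightly.

```bash
cat > h.py <<'E'
import numpy as np,cv2
from rig import bot
from scipy.spatial.transform import Rotation as R
def cam(n,o=None):
    c=bot.get_calibration(n);K=c["camera_matrix"]
    if n!="wrist": return K,np.linalg.inv(c["view"])
    T=np.eye(4);T[:3,3]=o["eef_pos"];T[:3,:3]=R.from_quat(o["orientation"],scalar_first=True).as_matrix()
    return K,T@c["tool_from_camera"]
def ray(C,uv):
    K,T=C; d=T[:3,:3]@np.linalg.solve(K,[*uv,1.]);return T[:3,3],d/np.linalg.norm(d)
def plane(C,uv,z):
    p,d=ray(C,uv);return p+d*(z-p[2])/d[2]
def tri(rays):
    A=0;b=0
    for p,d in rays:
        M=np.eye(3)-np.outer(d,d);A=A+M;b=b+M@p
    x=np.linalg.solve(A,b);return x,[np.linalg.norm(np.cross(x-p,d)) for p,d in rays]
def proj(C,P):
    K,T=C;q=np.linalg.inv(T)@np.append(P,1);q=K@q[:3];return q[:2]/q[2]
def blob(img,lo,hi,roi=None):
    h=cv2.cvtColor(img,cv2.COLOR_RGB2HSV);m=cv2.inRange(h,lo,hi)
    if roi: 
        z=np.zeros_like(m);x0,y0,x1,y1=roi;z[y0:y1,x0:x1]=m[y0:y1,x0:x1];m=z
    cs=cv2.findContours(m,cv2.RETR_EXTERNAL,cv2.CHAIN_APPROX_NONE)[0]
    return m,max(cs,key=cv2.contourArea)
E
python3 - <<'E'
from h import *
S=cv2.imread("pics/side0.png")[:,:,::-1];T=cv2.imread("pics/top0.png")[:,:,::-1]
CS,CT=cam("side"),cam("top")
for n,I,C,roi in(("side",S,CS,(190,270,260,340)),("top",T,CT,(125,210,170,255))):
    m,c=blob(I,(8,150,120),(28,255,255),roi);e=cv2.fitEllipse(c);mo=cv2.moments(c);cc=(mo['m10']/mo['m00'],mo['m01']/mo['m00'])
    print(n,cv2.contourArea(c),e,cc,plane(C,cc,.02),plane(C,cc,.04))
m,c=blob(T,(100,120,60),(130,255,255),(230,90,330,225));r=cv2.minAreaRect(c);print(r,cv2.boxPoints(r))
for p in cv2.boxPoints(r): print(plane(CT,p,.18))
a=cv2.resize(S[125:195,250:320],(400,400),interpolation=3);b=cv2.resize(T[155:225,250:320],(400,400),interpolation=3)
cv2.imwrite("pics/sp.png",np.hstack([a,b])[:,:,::-1])
E
```

```text
side 4404.5 ((226.6806640625, 306.61029052734375), (73.45918273925781, 82.84451293945312), 42.47811508178711) (225.84636924357662, 306.06920952056606) [0.43736113 0.2328754  0.02      ] [0.42818917 0.24306023 0.04      ]
top 1936.0 ((147.0, 232.0), (52.07398223876953, 52.07398223876953), 0.0) (147.0, 232.0) [0.43869679 0.23745347 0.02      ] [0.43859828 0.23283478 0.04      ]
((279.168212890625, 157.95632934570312), (104.89408111572266, 61.30678176879883), 82.56858825683594) [[241.98883 109.91451]
 [302.78067 101.98513]
 [316.3476  205.99814]
 [255.55576 213.92752]]
[0.65978275 0.02648758 0.18      ]
[ 0.67310613 -0.08622023  0.18      ]
[ 0.48000939 -0.10559691  0.18      ]
[0.4673694  0.00470088 0.18      ]
```

View pics/sp.png

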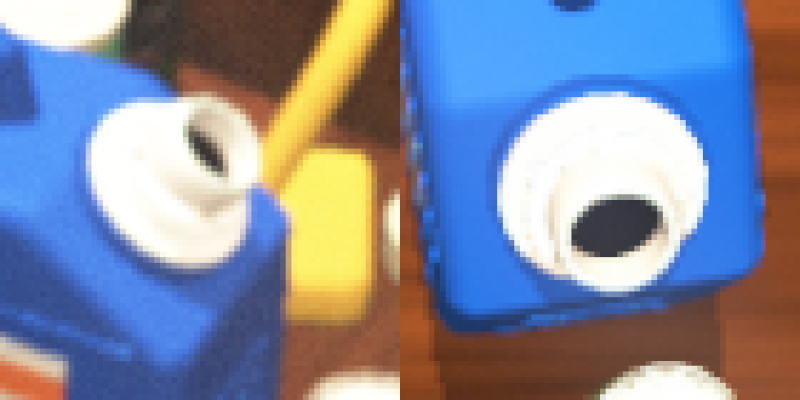

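Right panel (top view): neck tip centre ≈ (288,195), collar centre ≈ (285,187). Left panel (side view): tip ≈ (289,150). The cap is at about (0.438, 0.235) and the canister's yaw is about 6°. I'll look at the spout with the wrist camera on the way to the cap.

```bash
python3 - <<'E'
from h import *
x,e=tri([ray(cam("top"),(288,195.3)),ray(cam("side"),(288.8,150.2))]);print("tip",x,e)
x,e=tri([ray(cam("top"),(285.4,186.7)),ray(cam("side"),(279.5,156))]);print("collar",x,e)
E
python3 -m jog '[{"dy":0.4,"dz":0.3},{"dy":0.8,"dz":0.6},{"dy":1,"dz":0.9,"wz":-0.2},{"dy":1,"dz":0.9,"wz":-0.4}]'
python3 -m jog '[{"dy":0.4,"dx":0.2},{"dy":0.8,"dx":0.5},{"dy":1,"dx":0.9},{"dy":1,"dx":0.9,"wz":-0.06}]'
python3 -m jog '[{"dy":0.4,"dx":0.2},{"dy":0.8,"dx":0.5},{"dy":1,"dx":0.8},{"dy":1,"dx":0.8},{"dy":1,"dx":0.8}]'
```

```text
tip [ 0.49697886 -0.05483339  0.19230577] [np.float64(0.002551060980912717), np.float64(0.0025510609809126753)]
collar [ 0.51588785 -0.05191698  0.17005001] [np.float64(0.0013168952968699462), np.float64(0.001316895296869888)]schema error: expected keys dx, dy, dz, wx, wy, wz, fingers
schema error: expected keys dx, dy, dz, wx, wy, wz, fingers
schema error: expected keys dx, dy, dz, wx, wy, wz, fingers
```

```bash

python3 -m jog '[{"dx":0,"dy":0.4,"dz":0.3,"wx":0,"wy":0,"wz":-0.1,"fingers":0},{"dx":0,"dy":0.8,"dz":0.6,"wx":0,"wy":0,"wz":-0.25,"fingers":0},{"dx":0,"dy":1,"dz":0.9,"wx":0,"wy":0,"wz":-0.46,"fingers":0}]'
python3 -m jog '[{"dx":0.2,"dy":0.4,"dz":0,"wx":0,"wy":0,"wz":0,"fingers":0},{"dx":0.5,"dy":0.8,"dz":0,"wx":0,"wy":0,"wz":0,"fingers":0},{"dx":0.9,"dy":1,"dz":0,"wx":0,"wy":0,"wz":0,"fingers":0}]'
python3 -m jog '[{"dx":0.2,"dy":0.4,"dz":0,"wx":0,"wy":0,"wz":0,"fingers":0},{"dx":0.5,"dy":0.8,"dz":0,"wx":0,"wy":0,"wz":0,"fingers":0},{"dx":0.8,"dy":1,"dz":0,"wx":0,"wy":0,"wz":0,"fingers":0},{"dx":0.8,"dy":1,"dz":0,"wx":0,"wy":0,"wz":0,"fingers":0}]'
```

```text
t: 0.48
eef_pos: [0.2052, -0.3946, 0.3371]
orientation: [-0.001, 1.0, -0.0, -0.001]
wrist_force: [-1.1, -0.6, 0.7]
gripper_width: 0.0914
grip_force: 0.0
t: 0.85
eef_pos: [0.3235, -0.2556, 0.3375]
orientation: [0.001, 1.0, 0.002, 0.0]
wrist_force: [0.7, -1.1, -0.6]
gripper_width: 0.0913
grip_force: 0.0
t: 1.35
eef_pos: [0.4454, -0.1051, 0.3361]
orientation: [-0.0, 1.0, 0.005, -0.001]
wrist_force: [-1.2, 0.2, -0.3]
gripper_width: 0.0913
grip_force: 0.0
```

```bash
python3 - <<'E'
from h import *
o=bot.get_obs();I=bot.get_image("wrist");np.save("w1.npy",np.r_[o["eef_pos"],o["orientation"]])
C=cam("wrist",o);cv2.imwrite("pics/w1.png",I[:,:,::-1]);print(proj(C,[.497,-.055,.192]),proj(C,[.516,-.052,.17]))
E
```

```text
[210.28874778 124.93566585] [210.07190216 104.79813693]
```

View pics/w1.png

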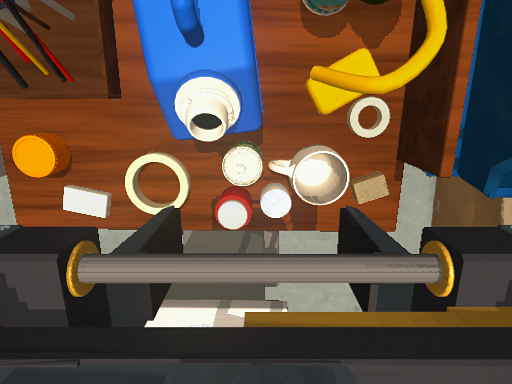

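```bash

python3 -m jog '[{"dx":0,"dy":0.4,"dz":0,"wx":0,"wy":0,"wz":0,"fingers":0},{"dx":0,"dy":0.8,"dz":0,"wx":0,"wy":0,"wz":0,"fingers":0},{"dx":0,"dy":1,"dz":0,"wx":0,"wy":0,"wz":0,"fingers":0}]'
python3 -m jog '[{"dx":-0.2,"dy":0.4,"dz":0,"wx":0,"wy":0,"wz":0,"fingers":0},{"dx":-0.2,"dy":0.8,"dz":-0.3,"wx":0,"wy":0,"wz":0,"fingers":0},{"dx":-0.2,"dy":1,"dz":-0.6,"wx":0,"wy":0,"wz":0,"fingers":0},{"dx":-0.2,"dy":1,"dz":-1,"wx":0,"wy":0,"wz":0,"fingers":0},{"dx":-0.2,"dy":1,"dz":-1,"wx":0,"wy":0,"wz":0,"fingers":0}]'
python3 - <<'E'
from h import *
o=bot.get_obs();I=bot.get_image("wrist");np.save("w2.npy",np.r_[o["eef_pos"],o["orientation"]])
C=cam("wrist",o);cv2.imwrite("pics/w2.png",I[:,:,::-1]);print(proj(C,[.438,.235,.04]),o['joints'])
m,c=blob(I,(8,150,120),(28,255,255));e=cv2.fitEllipse(c);print(cv2.contourArea(c),cv2.boundingRect(c),e,plane(C,e[0],.02),plane(C,e[0],.04))
E
```

```text
t: 1.78
eef_pos: [0.4425, 0.043, 0.337]
orientation: [0.0, 1.0, 0.002, -0.0]
wrist_force: [0.2, -0.7, 0.4]
gripper_width: 0.0917
grip_force: 0.0
t: 2.4
eef_pos: [0.4101, 0.1899, 0.1835]
orientation: [0.003, 1.0, 0.002, -0.005]
wrist_force: [0.8, -0.6, 0.7]
gripper_width: 0.0912
grip_force: 0.0
[214.84925022 148.17548021] [ 4.08750978e-01  1.56132118e-01  1.86938025e+00 -7.44447552e-04
  1.12722886e+00  1.97591064e+00]
45975.0 (141, 0, 371, 250) ((314.8258972167969, 132.3281707763672), (240.7930450439453, 350.5146484375), 86.58677673339844) [0.4520459  0.13224371 0.02      ] [0.45399614 0.13579637 0.04      ]
```

View pics/w2.png

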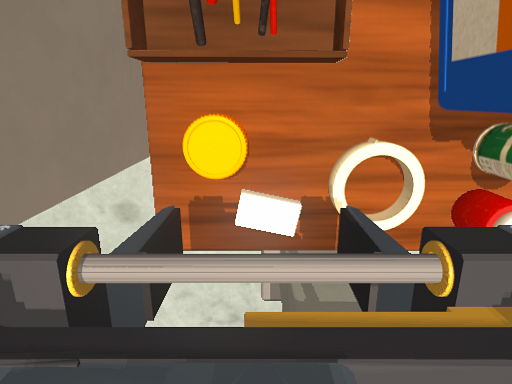

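w1 shows the spout collar at about (207,103) and its mouth at about (207,121), within a few px of prediction. w2 shows the cap at (215,147), and its predicted position was (215,148), so the cap position is confirmed.

```bash

python3 -m jog '[{"dx":0.187,"dy":0.3,"dz":0,"wx":0,"wy":0,"wz":0,"fingers":0},{"dx":0.187,"dy":0.3,"dz":-0.4,"wx":0,"wy":0,"wz":0,"fingers":0},{"dx":0.187,"dy":0.3,"dz":-0.8,"wx":0,"wy":0,"wz":0,"fingers":0},{"dx":0.187,"dy":0.3,"dz":-0.8,"wx":0,"wy":0,"wz":0,"fingers":0}]'
python3 - <<'E'
from h import *
d=np.load("w1.npy");o=dict(eef_pos=d[:3],orientation=d[3:]);C=cam("wrist",o)
I=cv2.imread("pics/w1.png")[:,:,::-1];x0,y0,x1,y1=165,65,250,150
h=cv2.cvtColor(I,cv2.COLOR_RGB2HSV);m=cv2.inRange(h,(0,0,90),(180,80,255));z=np.zeros_like(m);z[y0:y1,x0:x1]=m[y0:y1,x0:x1]
c=max(cv2.findContours(z,0,cv2.CHAIN_APPROX_NONE)[0],key=cv2.contourArea);print(cv2.boundingRect(c),cv2.contourArea(c))
P=c[:,0];col=P[P[:,1]<112];print("collar",cv2.fitEllipse(col)); low=P[P[:,1]>124];print("tip lower",cv2.fitEllipse(low))
k=cv2.inRange(cv2.cvtColor(I,cv2.COLOR_RGB2GRAY),0,70);z[:]=0;z[100:135,185:232]=k[100:135,185:232]
c=max(cv2.findContours(z,0,cv2.CHAIN_APPROX_NONE)[0],key=cv2.contourArea);print("hole",cv2.boundingRect(c),cv2.fitEllipse(c))
cr=cv2.resize(I[y0:y1,x0:x1],(595,595),interpolation=2);cv2.imwrite("pics/w1c.png",cr[:,:,::-1])
E
```

```text
t: 2.95
eef_pos: [0.4412, 0.2358, 0.0664]
orientation: [0.001, 1.0, 0.001, -0.002]
wrist_force: [0.4, -0.4, 1.1]
gripper_width: 0.091
grip_force: 0.0
(175, 77, 65, 65) 3107.0
collar ((206.87680053710938, 104.16200256347656), (54.48479080200195, 65.00495910644531), 101.00057983398438)
tip lower ((208.59532165527344, 106.43377685546875), (52.84286117553711, 68.66824340820312), 6.768375396728516)
hole (192, 114, 30, 15) ((206.52325439453125, 120.8356704711914), (13.984044075012207, 27.355518341064453), 95.6864242553711)
```

View pics/w1c.png

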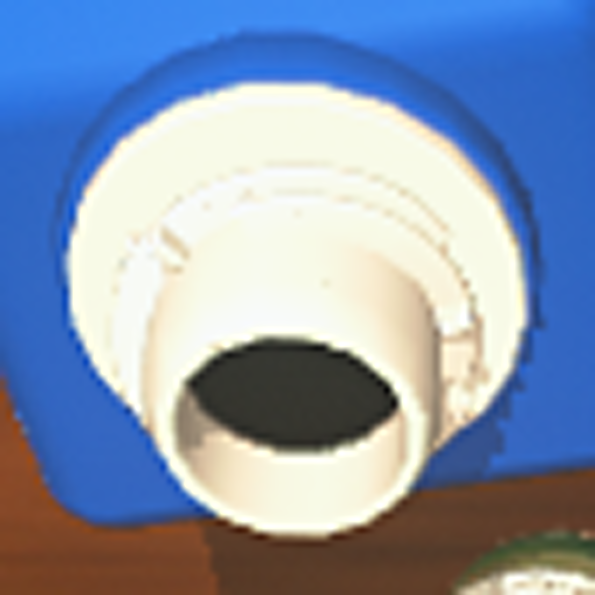

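The crop shows the neck tip's outer rim centred at crop (294,431), which is pixel (207.0,126.6). The collar ellipse is centred at pixel (206.9,104.2), with two of the thread mouths visible. I'll triangulate these and, in the same step, grasp the cap.

```bash
python3 - <<'E'
from h import *
d=np.load("w1.npy");o=dict(eef_pos=d[:3],orientation=d[3:]);W=cam("wrist",o);T=cam("top");S=cam("side")
for n,t,s,w in(("tip",(288,195.3),(288.8,150.2),(207,126.6)),("collar",(285.4,186.7),(279.5,156),(206.9,104.2))):
    r=[ray(T,t),ray(S,s),ray(W,w)]
    print(n,tri(r),tri([r[0],r[2]])[0],tri([r[1],r[2]])[0])
I=cv2.imread("pics/w1.png")[:,:,::-1]
m,c=blob(cv2.imread("pics/top0.png")[:,:,::-1],(100,120,60),(130,255,255),(230,90,330,225))
# handle/edges yaw: straight edges of blue in wrist view, top face z=.18
e=cv2.Canny(cv2.cvtColor(I,cv2.COLOR_RGB2GRAY),60,150);b=cv2.inRange(cv2.cvtColor(I,cv2.COLOR_RGB2HSV),(100,120,60),(130,255,255))
for l in cv2.HoughLinesP(e&cv2.dilate(b,np.ones((5,5))),1,np.pi/360,25,minLineLength=35,maxLineGap=6)[:,0]:
    if l[0]<280 and max(l[1],l[3])<145:
        p,q=plane(W,l[:2].astype(float),.18),plane(W,l[2:].astype(float),.18);v=p-q;print(l,np.degrees(np.arctan2(v[1],v[0]))%180)
E
python3 -m jog '[{"dx":-0.02,"dy":0,"dz":-0.2,"wx":0,"wy":0,"wz":0,"fingers":0},{"dx":-0.02,"dy":0,"dz":-0.36,"wx":0,"wy":0,"wz":0,"fingers":0},{"dx":-0.02,"dy":0,"dz":-0.36,"wx":0,"wy":0,"wz":0,"fingers":0.3},{"dx":-0.02,"dy":0,"dz":-0.36,"wx":0,"wy":0,"wz":0,"fingers":0.6},{"dx":-0.02,"dy":0,"dz":-0.36,"wx":0,"wy":0,"wz":0,"fingers":1},{"dx":-0.02,"dy":0,"dz":-0.36,"wx":0,"wy":0,"wz":0,"fingers":1},{"dx":-0.02,"dy":0,"dz":-0.36,"wx":0,"wy":0,"wz":0,"fingers":1}]' 30
```

```text
tip (array([ 0.49607278, -0.053256  ,  0.19429175]), [np.float64(0.0029498129660031876), np.float64(0.0026506907384383368), np.float64(0.0012675905001342147)]) [ 0.49721941 -0.05308364  0.20392069] [ 0.49436924 -0.05280953  0.19451376]
collar (array([ 0.51578736, -0.05047666,  0.17155263]), [np.float64(0.0012540633601126096), np.float64(0.00206070936035618), np.float64(0.001659458574676075)]) [ 0.51635025 -0.05034725  0.17908817] [ 0.51507353 -0.04988535  0.17179249]
[250  17 256  66] 7.814259381833782
[198   1 204  38] 7.976331986207811
[253  57 262 114] 9.862014271012658
t: 3.82
eef_pos: [0.4404, 0.2378, 0.0152]
orientation: [-0.001, 1.0, 0.003, 0.002]
wrist_force: [0.2, -2.4, 8.9]
gripper_width: 0.0649
grip_force: 30.0
```

Grasp holds (width 64.9 mm). I take the axis yaw as about 7.5° and the collar as about (0.514, -0.051, 0.171). Next: lift, swing round the front, and tilt.

```bash

python3 -m jog '[{"dx":0,"dy":0,"dz":0.2,"wx":0,"wy":0,"wz":0,"fingers":1},{"dx":-0.1,"dy":0,"dz":0.5,"wx":0,"wy":0,"wz":0,"fingers":1},{"dx":-0.25,"dy":0,"dz":0.8,"wx":0,"wy":0,"wz":0,"fingers":1},{"dx":-0.25,"dy":-0.1,"dz":1,"wx":0,"wy":0,"wz":0,"fingers":1}]' 40
python3 -m jog '[{"dx":0,"dy":-0.25,"dz":0.25,"wx":0.0128,"wy":-0.194,"wz":0.04,"fingers":1},{"dx":0,"dy":-0.5,"dz":0.5,"wx":0.0255,"wy":-0.388,"wz":0.08,"fingers":1},{"dx":0,"dy":-0.75,"dz":0.55,"wx":0.038,"wy":-0.582,"wz":0.12,"fingers":1},{"dx":0,"dy":-1,"dz":0.6,"wx":0.051,"wy":-0.776,"wz":0.161,"fingers":1},{"dx":0,"dy":-1,"dz":0.6,"wx":0.051,"wy":-0.776,"wz":0.161,"fingers":1}]'
python3 -m jog '[{"dx":0,"dy":-0.3,"dz":0,"wx":0,"wy":0,"wz":0,"fingers":1},{"dx":0.1,"dy":-0.6,"dz":0,"wx":0,"wy":0,"wz":0,"fingers":1},{"dx":0.3,"dy":-0.86,"dz":0,"wx":0,"wy":0,"wz":0,"fingers":1},{"dx":0.3,"dy":-0.86,"dz":0,"wx":0,"wy":0,"wz":0,"fingers":1},{"dx":0.3,"dy":-0.86,"dz":0,"wx":0,"wy":0,"wz":0,"fingers":1}]'
cat > st.py <<'E'
from h import *
o=bot.get_obs();M=R.from_quat(o["orientation"],scalar_first=True).as_matrix()
n=np.array([-.5687,-.0749,.819]);col=np.array([.5144,-.0508,.1706])
rim=o["eef_pos"]+.0152*M[:,2];d=rim-col
print("t",o["t"],"eef",o["eef_pos"].round(4),"tilt err deg",np.degrees(np.arccos(-M[:,2]@n)).round(2),"rim h",(d@n).round(4),"lat",(d-d@n*n).round(4),"F",o["wrist_force"].round(1),"Fn",(o["wrist_force"]@n).round(1),"Tn",(o["ft_torque"]@n).round(2),"j",o["joints"].round(2),"w",o["gripper_width"].round(4), "xang", np.degrees(np.arctan2(M[:,0]@np.array([-n[1],n[0],0])/-np.hypot(n[0],n[1]) , M[:,0]@np.cross([-n[1],n[0],0],n)/np.hypot(n[0],n[1]))).round(1))
E
python3 st.py; python3 - <<'E'
from h import *
for n in("side","wrist"): cv2.imwrite(f"pics/a_{n}.png",bot.get_image(n)[:,:,::-1])
a=cv2.imread("pics/a_side.png");b=cv2.imread("pics/a_wrist.png")
cv2.imwrite("pics/a.png",np.vstack([np.hstack([cv2.resize(a[90:210,220:340],(384,384),interpolation=2),cv2.resize(b[:300],(416,244))[:, :] if 0 else cv2.copyMakeBorder(cv2.resize(b,(416,312)),0,72,0,0,0)])]))
E
```

```text
t: 4.32
eef_pos: [0.4005, 0.223, 0.1659]
orientation: [-0.001, 1.0, 0.003, 0.001]
wrist_force: [1.2, -0.3, -1.5]
gripper_width: 0.0649
grip_force: 40.0
t: 4.95
eef_pos: [0.3976, 0.0695, 0.252]
orientation: [-0.018, 0.952, 0.062, 0.3]
wrist_force: [0.5, -0.6, -1.2]
gripper_width: 0.0648
grip_force: 40.0
t: 5.58
eef_pos: [0.4465, -0.0564, 0.253]
orientation: [-0.019, 0.952, 0.064, 0.299]
wrist_force: [0.1, 0.8, -0.5]
gripper_width: 0.065
grip_force: 40.0Traceback (most recent call last):
  File "st.py", line 5, in <module>
    print("t",o["t"],"eef",o["eef_pos"].round(4),"tilt err deg",np.degrees(np.arccos(-M[:,2]@n)).round(2),"rim h",(d@n).round(4),"lat",(d-d@n*n).round(4),"F",o["wrist_force"].round(1),"Fn",(o["wrist_force"]@n).round(1),"Tn",(o["ft_torque"]@n).round(2),"j",o["joints"].round(2),"w",o["gripper_width"].round(4), "xang", np.degrees(np.arctan2(M[:,0]@np.array([-n[1],n[0],0])/-np.hypot(n[0],n[1]) , M[:,0]@np.cross([-n[1],n[0],0],n)/np.hypot(n[0],n[1]))).round(1))
                                                                                                                                                                                                                                                                                         ^^^^^^^^^^^^^^^^^^^^^^^^
AttributeError: 'float' object has no attribute 'round'
```

View pics/a.png

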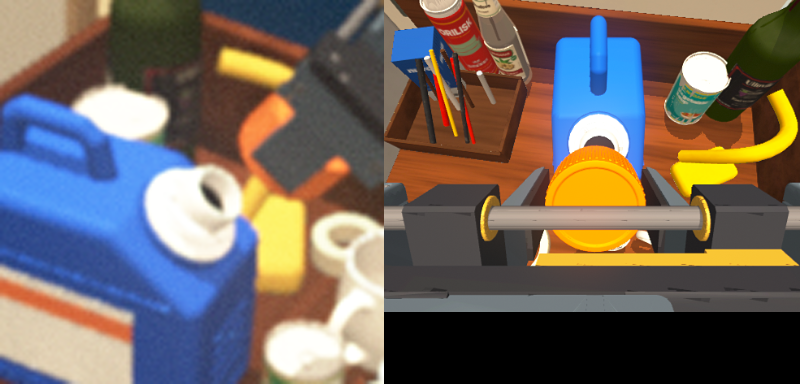

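Left panel (side): the cap in the gripper is lined up along the spout axis. Right panel (wrist): the canister and handle are symmetric about column ~599, which confirms the yaw, and the collar spans about 568–628 above the cap. Next I'll measure the lateral offset at full resolution.

```bash
sed -i 's/o\["gripper_width"\].round(4)/o["gripper_width"]/' st.py; python3 st.py; python3 - <<'E'
from h import *
I=cv2.imread("pics/a_wrist.png")[:,:,::-1];o=bot.get_obs();W=cam("wrist",o);h=cv2.cvtColor(I,cv2.COLOR_RGB2HSV)
print("pred collar",proj(W,[.5144,-.0508,.1706]),"tip",proj(W,[.5144-.0171,-.0508-.0022,.1706+.0246]))
w=cv2.inRange(h,(0,0,110),(180,90,255));b=cv2.inRange(h,(100,120,60),(130,255,255));g=cv2.inRange(h,(8,150,120),(28,255,255))
for r in range(144,190,4):
    x=np.where(w[r,215:315])[0]+215;y=np.where(b[r,190:335])[0]+190
    print(r,"white",(x.min(),x.max(),(x.min()+x.max())/2) if len(x) else None,"blue",(y.min(),y.max(),(y.min()+y.max())/2) if len(y) else None)
for r in range(190,240,10):
    x=np.where(g[r,190:330])[0]+190;print(r,"cap",x.min(),x.max(),(x.min()+x.max())/2)
z=np.zeros_like(w);z[135:190,215:315]=w[135:190,215:315];c=max(cv2.findContours(z,0,1)[0],key=cv2.contourArea)[:,0];c=c[c[:,1]<180];print(cv2.fitEllipse(c))
E
```

```text
t 5.675 eef [ 0.4458 -0.055   0.2528] tilt err deg 0.84 rim h 0.0915 lat [-0.0079  0.0038 -0.0051] F [ 0.1 -0.5 -0.7] Fn -0.6 Tn -0.01 j [-0.35 -0.17  2.17  0.46  0.64  0.78] w 0.06475845149291706 xang 179.7
pred collar [266.18573095 176.59736655] tip [266.75533227 184.95408703]
144 white (np.int64(247), np.int64(280), np.float64(263.5)) blue (np.int64(206), np.int64(320), np.float64(263.0))
148 white (np.int64(241), np.int64(287), np.float64(264.0)) blue (np.int64(207), np.int64(320), np.float64(263.5))
152 white (np.int64(237), np.int64(291), np.float64(264.0)) blue (np.int64(207), np.int64(320), np.float64(263.5))
156 white (np.int64(234), np.int64(294), np.float64(264.0)) blue (np.int64(207), np.int64(320), np.float64(263.5))
160 white (np.int64(231), np.int64(296), np.float64(263.5)) blue (np.int64(207), np.int64(320), np.float64(263.5))
164 white (np.int64(229), np.int64(298), np.float64(263.5)) blue (np.int64(207), np.int64(319), np.float64(263.0))
168 white (np.int64(228), np.int64(299), np.float64(263.5)) blue (np.int64(208), np.int64(319), np.float64(263.5))
172 white (np.int64(227), np.int64(300), np.float64(263.5)) blue (np.int64(208), np.int64(319), np.float64(263.5))
176 white (np.int64(227), np.int64(301), np.float64(264.0)) blue (np.int64(208), np.int64(319), np.float64(263.5))
180 white (np.int64(227), np.int64(300), np.float64(263.5)) blue (np.int64(208), np.int64(319), np.float64(263.5))
184 white (np.int64(228), np.int64(300), np.float64(264.0)) blue (np.int64(208), np.int64(318), np.float64(263.0))
188 white (np.int64(229), np.int64(299), np.float64(264.0)) blue (np.int64(209), np.int64(318), np.float64(263.5))
190 cap 190 329 259.5
200 cap 190 329 259.5
210 cap 203 308 255.5
220 cap 204 312 258.0
230 cap 202 318 260.0
((263.7445068359375, 160.10836791992188), (38.23249435424805, 78.21115112304688), 89.97222137451172)
```

```bash
sed -i 's/-.0508,.1706/-.0487,.1706/' st.py
python3 -m jog '[{"dx":0.12,"dy":0.016,"dz":-0.11,"wx":0,"wy":0,"wz":0,"fingers":1},{"dx":0.233,"dy":0.016,"dz":-0.216,"wx":0,"wy":0,"wz":0,"fingers":1},{"dx":0.233,"dy":0.016,"dz":-0.216,"wx":0,"wy":0,"wz":0,"fingers":1},{"dx":0.233,"dy":0.016,"dz":-0.216,"wx":0,"wy":0,"wz":0,"fingers":1}]'
for i in 1 2; do python3 st.py; python3 -m jog '[{"dx":0,"dy":0,"dz":0,"wx":0,"wy":0,"wz":0,"fingers":1}]' >/dev/null; done
python3 - <<'E'
from h import *
a=bot.get_image("side");b=bot.get_image("top")
cv2.imwrite("pics/b.png",np.hstack([cv2.resize(x,(400,400),interpolation=2) for x in(a[90:190,230:330],b[150:250,230:330])])[:,:,::-1])
E
```

```text
t: 6.18
eef_pos: [0.4808, -0.0529, 0.2211]
orientation: [-0.019, 0.951, 0.065, 0.3]
wrist_force: [0.3, 0.6, -0.6]
gripper_width: 0.0649
grip_force: 40.0
t 6.175 eef [ 0.4808 -0.0529  0.2211] tilt err deg 0.83 rim h 0.0456 lat [0.0009 0.0003 0.0007] F [ 0.3  0.6 -0.6] Fn -0.7 Tn 0.05 j [-0.3  -0.08  2.18  0.5   0.53  0.76] w 0.06485241112398019 xang 179.7
t 6.3 eef [ 0.4809 -0.0537  0.2215] tilt err deg 0.83 rim h 0.0459 lat [ 0.0013 -0.0005  0.0008] F [ 0.4  0.1 -0.5] Fn -0.6 Tn -0.01 j [-0.3  -0.08  2.18  0.5   0.53  0.76] w 0.06475407039636479 xang 179.7
```

View pics/b.png

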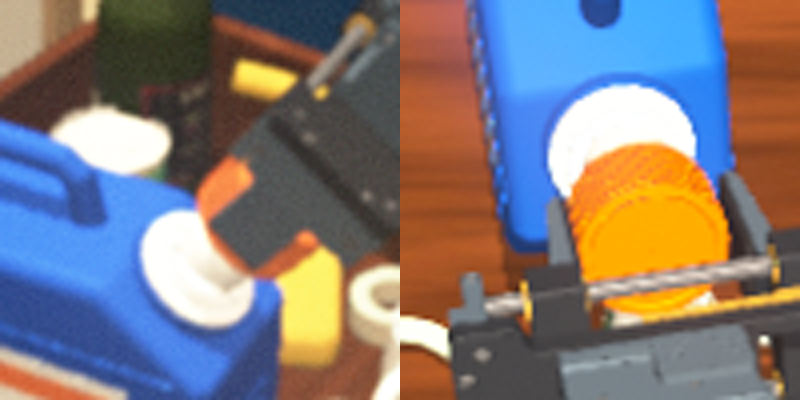

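```bash
sed -i 's/^n=\(np.array([^)]*)\);/n=\1;n\/=np.linalg.norm(n);/' st.py
python3 st.py; python3 - <<'E'
from h import *
n=np.array([-.5687,-.0749,.819]);c=np.array([.5144,-.0487,.1706])
for nm,x0,y0,s,off in(("side",230,90,4,0),("top",230,150,4,400)):
    for h in(0,.03,.045,.085): print(nm,h,(proj(cam(nm),c+h*n)-[x0,y0])*s+[off,0])
E
```

```text
t 6.525 eef [ 0.481  -0.0543  0.221 ] tilt err deg 0.03 rim h 0.0455 lat [ 0.0011 -0.0011  0.0007] F [ 0.6 -0.7 -0.3] Fn -0.6 Tn 0.03 j [-0.31 -0.08  2.18  0.5   0.52  0.76] w 0.06473433219870196 xang 179.8
side 0 [194.51466235 266.86157451]
side 0.03 [225.96488257 239.20588847]
side 0.045 [242.24609263 224.8890401 ]
side 0.085 [287.60012622 185.00706454]
top 0 [616.27157723 152.44944121]
top 0.03 [626.78747323 184.90628077]
top 0.045 [632.31533025 201.96776258]
top 0.085 [648.025363   250.45607135]
```

Cap and spout agree with prediction in both views: the cap top is at (653,245) against (648,250), and both show the same small bias. Now I'll descend along the axis.

```bash

python3 -m jog '[{"dx":0.03,"dy":0.004,"dz":-0.043,"wx":0,"wy":0,"wz":0,"fingers":1},{"dx":0.06,"dy":0.008,"dz":-0.086,"wx":0,"wy":0,"wz":0,"fingers":1},{"dx":0.09,"dy":0.012,"dz":-0.13,"wx":0,"wy":0,"wz":0,"fingers":1},{"dx":0.114,"dy":0.015,"dz":-0.164,"wx":0,"wy":0,"wz":0,"fingers":1},{"dx":0.114,"dy":0.015,"dz":-0.164,"wx":0,"wy":0,"wz":0,"fingers":1}]'>/dev/null; python3 st.py
python3 -m jog '[{"dx":0.006,"dy":0.001,"dz":-0.008,"wx":0,"wy":0,"wz":0,"fingers":1},{"dx":0.011,"dy":0.0015,"dz":-0.016,"wx":0,"wy":0,"wz":0,"fingers":1},{"dx":0.011,"dy":0.0015,"dz":-0.016,"wx":0,"wy":0,"wz":0,"fingers":1}]'>/dev/null; python3 st.py
```

```text
t 7.15 eef [ 0.4983 -0.0518  0.1952] tilt err deg 0.11 rim h 0.0144 lat [ 0.0007 -0.0009  0.0004] F [ 0.  -0.5 -0.4] Fn -0.3 Tn -0.05 j [-0.28 -0.01  2.2   0.56  0.45  0.71] w 0.06475054282259689 xang 179.8
t 7.525 eef [ 0.4999 -0.0517  0.1936] tilt err deg 0.03 rim h 0.0122 lat [ 0.001  -0.001   0.0006] F [ 0.1 -0.1 -1.8] Fn -1.5 Tn -0.01 j [-0.28 -0.01  2.2   0.57  0.44  0.7 ] w 0.06485645537855667 xang 179.8
```

```bash

python3 -m jog '[{"dx":0.008,"dy":0.001,"dz":-0.011,"wx":0,"wy":0,"wz":0,"fingers":1},{"dx":0.008,"dy":0.001,"dz":-0.011,"wx":0,"wy":0,"wz":0,"fingers":1}]'>/dev/null; python3 st.py
python3 -m jog '[{"dx":0.008,"dy":0.001,"dz":-0.011,"wx":0,"wy":0,"wz":0,"fingers":1},{"dx":0.008,"dy":0.001,"dz":-0.011,"wx":0,"wy":0,"wz":0,"fingers":1}]'>/dev/null; python3 st.py
```

```text
t 7.775 eef [ 0.5012 -0.0516  0.1922] tilt err deg 0.02 rim h 0.0102 lat [ 0.0012 -0.001   0.0008] F [-1.4 -0.8  1.6] Fn 2.1 Tn -0.01 j [-0.28 -0.01  2.2   0.57  0.44  0.7 ] w 0.06533450015317309 xang 179.8
t 8.025 eef [ 0.5016 -0.0515  0.1918] tilt err deg 0.07 rim h 0.0096 lat [ 0.0014 -0.001   0.0009] F [-17.5  -2.9  17.5] Fn 24.5 Tn -0.06 j [-0.28 -0.01  2.2   0.57  0.43  0.69] w 0.06481029323297612 xang 179.7
```

```bash
for i in 1 2; do 
python3 -m jog '[{"dx":0,"dy":0,"dz":0,"wx":-0.063,"wy":-0.0083,"wz":0.091,"fingers":1},{"dx":0,"dy":0,"dz":0,"wx":-0.126,"wy":-0.0166,"wz":0.182,"fingers":1}]'>/dev/null; python3 st.py; done
```

```text
t 8.275 eef [ 0.5023 -0.0513  0.1929] tilt err deg 0.2 rim h 0.0101 lat [ 0.0024 -0.0007  0.0016] F [-18.7  -0.3  22.5] Fn 29.1 Tn -0.61 j [-0.28 -0.01  2.2   0.58  0.43  0.52] w 0.06503942223447004 xang 169.7
t 8.525 eef [ 0.5025 -0.051   0.1935] tilt err deg 0.26 rim h 0.0105 lat [ 0.0028 -0.0004  0.0019] F [-21.1   0.3  26.3] Fn 33.5 Tn -0.71 j [-0.28 -0.01  2.2   0.58  0.43  0.34] w 0.0644922913935055 xang 159.8
```

```bash
for i in 1 2; do 
python3 -m jog '[{"dx":0,"dy":0,"dz":0,"wx":-0.063,"wy":-0.0083,"wz":0.091,"fingers":1},{"dx":0,"dy":0,"dz":0,"wx":-0.126,"wy":-0.0166,"wz":0.182,"fingers":1}]'>/dev/null; python3 st.py; done
```

```text
t 8.775 eef [ 0.5023 -0.0504  0.1938] tilt err deg 0.28 rim h 0.0108 lat [0.0027 0.0003 0.0019] F [-22.8   2.8  28.7] Fn 36.3 Tn -0.74 j [-0.28 -0.01  2.2   0.58  0.44  0.17] w 0.0645788434806929 xang 149.8
t 9.025 eef [ 0.5021 -0.05    0.1927] tilt err deg 0.23 rim h 0.01 lat [0.0021 0.0007 0.0015] F [-0.6  0.3  0.6] Fn 0.8 Tn 0.0 j [-0.28 -0.01  2.2   0.58  0.44 -0.01] w 0.06494870991741149 xang 139.8
```

Force dropped to zero. I'll follow the cap down to see how deep it went.

```bash
for i in 1 2 3; do 
python3 -m jog '[{"dx":0.004,"dy":0.0005,"dz":-0.0055,"wx":0,"wy":0,"wz":0,"fingers":1},{"dx":0.008,"dy":0.001,"dz":-0.011,"wx":0,"wy":0,"wz":0,"fingers":1}]'>/dev/null; python3 st.py; done
```

```text
t 9.275 eef [ 0.5035 -0.0514  0.1884] tilt err deg 0.05 rim h 0.0057 lat [ 0.001  -0.0011  0.0006] F [ 0.2 -0.1 -1.2] Fn -1.1 Tn 0.03 j [-0.28  0.    2.21  0.58  0.43 -0.01] w 0.06498793352869013 xang 139.8
t 9.525 eef [ 0.5042 -0.0513  0.1877] tilt err deg 0.03 rim h 0.0048 lat [ 0.0011 -0.001   0.0007] F [-21.6  -4.4  22.3] Fn 30.9 Tn 0.02 j [-0.28  0.01  2.21  0.59  0.42 -0.01] w 0.06497132765483145 xang 139.8
t 9.775 eef [ 0.5045 -0.0511  0.1874] tilt err deg 0.05 rim h 0.0044 lat [ 0.0012 -0.0009  0.0008] F [-38.6  -7.   38.6] Fn 54.1 Tn -0.04 j [-0.27  0.01  2.21  0.59  0.42 -0.02] w 0.06452670856097736 xang 139.7
```

Contact is about 5.5 mm lower, consistent with the mouths. I'll ease off and screw forward; if it advances, it's in.

```bash

python3 -m jog '[{"dx":-0.006,"dy":-0.001,"dz":0.008,"wx":0,"wy":0,"wz":0,"fingers":1},{"dx":-0.006,"dy":-0.001,"dz":0.008,"wx":0.063,"wy":0.0083,"wz":-0.091,"fingers":1},{"dx":-0.006,"dy":-0.001,"dz":0.008,"wx":0.126,"wy":0.0166,"wz":-0.182,"fingers":1}]'>/dev/null; python3 st.py
for i in 1 2; do
python3 -m jog '[{"dx":0.0011,"dy":0.00015,"dz":-0.0016,"wx":0.063,"wy":0.0083,"wz":-0.091,"fingers":1},{"dx":0.0022,"dy":0.0003,"dz":-0.0032,"wx":0.126,"wy":0.0166,"wz":-0.182,"fingers":1}]'>/dev/null; python3 st.py;done
```

```text
t 10.15 eef [ 0.5043 -0.0515  0.1873] tilt err deg 0.03 rim h 0.0044 lat [ 0.0011 -0.0013  0.0006] F [-13.8  -2.2  13.3] Fn 18.9 Tn 0.24 j [-0.27  0.01  2.21  0.59  0.42  0.16] w 0.06497321609728611 xang 149.9
t 10.4 eef [ 0.5047 -0.0514  0.1868] tilt err deg 0.03 rim h 0.0038 lat [ 0.0011 -0.0013  0.0007] F [-15.2  -2.2  15. ] Fn 21.1 Tn 0.25 j [-0.27  0.01  2.21  0.59  0.42  0.34] w 0.06491074427142478 xang 159.8
t 10.65 eef [ 0.5052 -0.0513  0.1864] tilt err deg 0.04 rim h 0.0032 lat [ 0.0012 -0.0012  0.0008] F [-15.   -3.1  15.3] Fn 21.3 Tn 0.27 j [-0.27  0.01  2.21  0.59  0.42  0.51] w 0.06467271853799814 xang 169.8
```

It is advancing at the thread's lead under steady force, so the lugs are engaged. I'll keep screwing.

```bash
for i in 1 2; do
python3 -m jog '[{"dx":0.0011,"dy":0.00015,"dz":-0.0016,"wx":0.063,"wy":0.0083,"wz":-0.091,"fingers":1},{"dx":0.0022,"dy":0.0003,"dz":-0.0032,"wx":0.126,"wy":0.0166,"wz":-0.182,"fingers":1},{"dx":0.0033,"dy":0.00045,"dz":-0.0048,"wx":0.189,"wy":0.025,"wz":-0.273,"fingers":1},{"dx":0.0044,"dy":0.0006,"dz":-0.0064,"wx":0.252,"wy":0.0332,"wz":-0.364,"fingers":1}]'>/dev/null; python3 st.py;done
```

```text
t 11.15 eef [ 0.5063 -0.0511  0.1858] tilt err deg 0.07 rim h 0.0021 lat [ 0.0017 -0.0011  0.0011] F [-12.6  -0.5  14.3] Fn 18.9 Tn 0.25 j [-0.27  0.01  2.21  0.59  0.41  0.86] w 0.0648781107207559 xang -170.2
t 11.65 eef [ 0.5074 -0.0513  0.1856] tilt err deg 0.16 rim h 0.0013 lat [ 0.0023 -0.0014  0.0015] F [-16.7  -4.1  19.3] Fn 25.6 Tn 0.38 j [-0.27  0.01  2.21  0.59  0.41  1.2 ] w 0.06490633978653067 xang -150.2
```

```bash
for i in 1 2 3; do
python3 -m jog '[{"dx":0,"dy":0,"dz":0,"wx":0.063,"wy":0.0083,"wz":-0.091,"fingers":1},{"dx":0,"dy":0,"dz":0,"wx":0.126,"wy":0.0166,"wz":-0.182,"fingers":1}]' 50 >/dev/null; python3 st.py;done
```

```text
t 11.9 eef [ 0.5074 -0.0518  0.1856] tilt err deg 0.22 rim h 0.0013 lat [ 0.0024 -0.0019  0.0015] F [-16.5  -5.   16.7] Fn 23.4 Tn 0.34 j [-0.27  0.01  2.21  0.59  0.41  1.38] w 0.06482411327752048 xang -140.3
t 12.15 eef [ 0.5073 -0.0522  0.1854] tilt err deg 0.26 rim h 0.0013 lat [ 0.0023 -0.0023  0.0014] F [-16.1  -6.9  17.3] Fn 23.9 Tn 0.57 j [-0.27  0.01  2.21  0.59  0.41  1.55] w 0.06499424293218832 xang -130.3
t 12.4 eef [ 0.5071 -0.0526  0.1853] tilt err deg 0.32 rim h 0.0012 lat [ 0.0021 -0.0028  0.0012] F [-17.2  -8.4  16.1] Fn 23.6 Tn 1.88 j [-0.27  0.01  2.21  0.59  0.41  1.72] w 0.06499852301475405 xang -120.7
```

```bash
for i in 1 2; do
python3 -m jog '[{"dx":0,"dy":0,"dz":0,"wx":0.063,"wy":0.0083,"wz":-0.091,"fingers":1},{"dx":0,"dy":0,"dz":0,"wx":0.094,"wy":0.0124,"wz":-0.137,"fingers":1}]' 50 >/dev/null; python3 st.py;done
```

```text
t 12.65 eef [ 0.5071 -0.0531  0.1851] tilt err deg 0.42 rim h 0.0012 lat [ 0.0021 -0.0032  0.0011] F [-17.8 -10.4  14.9] Fn 23.1 Tn 2.4 j [-0.27  0.01  2.21  0.58  0.41  1.85] w 0.06467286644997222 xang -113.5
t 12.9 eef [ 0.5071 -0.0531  0.1847] tilt err deg 0.44 rim h 0.0009 lat [ 0.0018 -0.0033  0.0009] F [-13.1  -7.2  11.3] Fn 17.3 Tn 2.18 j [-0.27  0.01  2.21  0.58  0.41  1.99] w 0.06501995777531591 xang -105.9
```

The torque has risen to its limit, so the cap is tight. Release, back off along the axis, and check.

```bash

python3 -m jog '[{"dx":0,"dy":0,"dz":0,"wx":0,"wy":0,"wz":0,"fingers":0.5},{"dx":0,"dy":0,"dz":0,"wx":0,"wy":0,"wz":0,"fingers":0},{"dx":0,"dy":0,"dz":0,"wx":0,"wy":0,"wz":0,"fingers":0},{"dx":0,"dy":0,"dz":0,"wx":0,"wy":0,"wz":0,"fingers":0}]'
python3 -m jog '[{"dx":-0.06,"dy":-0.008,"dz":0.082,"wx":0,"wy":0,"wz":0,"fingers":0},{"dx":-0.15,"dy":-0.02,"dz":0.21,"wx":0,"wy":0,"wz":0,"fingers":0},{"dx":-0.34,"dy":-0.045,"dz":0.49,"wx":0,"wy":0,"wz":0,"fingers":0},{"dx":-0.57,"dy":-0.075,"dz":0.82,"wx":0,"wy":0,"wz":0,"fingers":0},{"dx":-0.57,"dy":-0.075,"dz":0.82,"wx":0,"wy":0,"wz":0,"fingers":0},{"dx":-0.57,"dy":-0.075,"dz":0.82,"wx":0,"wy":0,"wz":0,"fingers":0}]'
python3 - <<'E'
from h import *
a=bot.get_image("side");b=bot.get_image("top")
cv2.imwrite("pics/c.png",np.hstack([cv2.resize(x,(400,400),interpolation=2) for x in(a[120:190,250:320],b[155:225,250:320])])[:,:,::-1])
n=np.array([-.5687,-.0749,.819]);c=np.array([.5144,-.0487,.1706])
for nm,x0,y0,off in(("side",250,120,0),("top",250,155,400)):
    for h in(0,.04): print(nm,h,(proj(cam(nm),c+h*n)-[x0,y0])*400/70+[off,0])
E
```

```text
t: 13.4
eef_pos: [0.5071, -0.0508, 0.1833]
orientation: [-0.197, 0.794, -0.528, 0.226]
wrist_force: [-1.3, -0.8, -0.6]
gripper_width: 0.0906
grip_force: 0.0
t: 14.15
eef_pos: [0.4208, -0.0621, 0.3067]
orientation: [-0.196, 0.794, -0.528, 0.227]
wrist_force: [-1.1, -0.6, -0.5]
gripper_width: 0.0911
grip_force: 0.0
side 0 [163.59237479 209.8022493 ]
side 0.04 [223.96648602 156.71239956]
top 0 [594.67368175 189.21348745]
top 0.04 [614.93115838 251.73727701]
```

View pics/c.png

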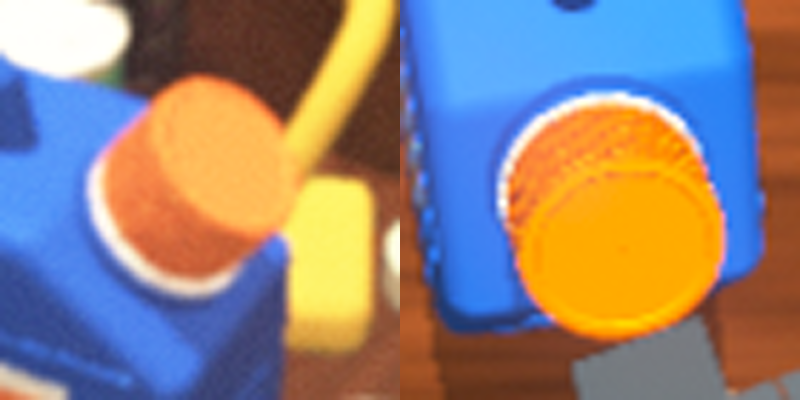

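The cap sits square, with an even strip of collar showing. Its top centre is at about (222,155) against a predicted (224,157) for closed. The gripper is clear.

```bash
python3 -c "
from rig import bot
print(bot.job_done())"
```

```text
the job is handed in; nothing more can be done
None
```

The cap is screwed tight on the spout, looks square on the collar in both camera views, and has been let go; the job is handed in at about 14 s, and no verdict was returned.

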